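# Shut the draught shield of the balance and tare it

## Robot

A 7-joint arm with a two-finger parallel gripper is mounted at the origin on a cart in front of the work surface, level with it; the furniture and walls round the work are solid. World frame = base frame: x ahead of the robot, y to its left, z up, the work surface at z = 0. Lengths are in mm, angles in rad, forces in N, time in s.
With the tool pointing down it reaches from about 400 to 850 mm from the base axis. Payload 6.9 kg.
Tool frame: the origin (TCP) lies on the centre line of the jaws, within the pads' length; the fingertips stand 11 mm ahead of it and the grasp point (between the pads) lies 8 mm behind it; x points along the fingers, y is the direction in which the jaws open and shut, and the axes are right-handed (so a half turn about x gives the same grasp; the last joint's range is limited). The gripper opens to 85 mm and grips with 20 to 120 N. Pads are 22 mm wide; open, the fingers measure 114 mm over their backs; the gripper's body (76 mm by 85 mm) begins 54 mm behind the grasp point. The pads swing forward as they close: fully open they stand 13 mm farther back than shut.
Start: joints at [1.456, 0.507, -0.238, 1.5, 0.126, 1.149, -0.155], TCP at [136.852, -609.822, 242.275] pointing down, gripper open.
Joint ranges: [-3.08, 3.08], [-0.24, 2.05], [-1.43, 1.35], [0, 2.5], [-1.52, 4.66], [0.17, 1.96], [-2.89, 2.89]. Speed limits (rad/s): [2.39, 2.39, 3.14, 3.14, 3.14, 3.14, 3.14].

## Interface

Orientations are given as [roll, pitch, yaw] about the fixed x, y, z axes, in that order (R = Rz(yaw) Ry(pitch) Rx(roll)).
In Python, from bench import manip, effector, kin, cams, workorder gives the robot as it stands. The module is installed in compiled form; this text tells all that it offers. Calls block until the motion is done:
- manip.reach(position, orientation): joint-space move of the TCP to a pose.
- manip.move_linear(position, rot=None, feed=150): straight line of the TCP; rot=None keeps the orientation; feed is the mean speed in mm/s.
- manip.goto_joints(angles): joint-space move.
- effector.grip(opening): opening from 0.0 (shut) to 1.0 (fully open); the grip force is fixed at half the most; returns when the fingers have stopped.
- manip.sleep(seconds).
- kin.ik(position, orientation): joint angles nearest the present ones, or None.
- cams.grab_frame(name): name is "scene" or "top"; returns a dict with "image" (400x640x3 uint8, red, green, blue), "range_z" (400x640 float32, mm along the optical axis (not along the pixel's ray), 0 where there is no reading), "mtx" (3x3 intrinsics, pixels), "R" (3x3) and "t" (3): a world point X has camera coordinates R X + t. Camera axes: x right, y down, z forward; pixel columns grow to the right and rows downward; lengths in mm; the calibration is good to about 2 mm. A picture is of the moment at which its call begins.
A pose or a line that the arm cannot do raises manip.IKError and nothing moves.
- workorder.close_job(): hands the job in, once; it reports no verdict.
Trained networks look in a picture, given as the dict that the camera call returned (one of the last four; its "shot" number tells which), for a name from the list of things; names that differ only in an ending like _2 or _b are one class to them, and where a whole thing is asked for, a point or a joint stands for the part that bears it (a point fixed in the world has none). Each returns a list of dicts, best first, with "p" (0 to 1); they miss things now and then, are a little off and sometimes report something else, mostly with a low value. They report only what shows in the picture. A call takes as long as a camera call.
- cams.spot_in(picture, target): "rect" ([left, top, right, bottom] in pixels, round what is visible of it).
- cams.trace(picture, target): "mask" (400x640 bool, what is visible of it) and "rect" ([left, top, right, bottom] in pixels, round what is visible of it).
- cams.spot_point(picture, target): "at" ([column, row] in pixels: a listed point, or the origin of a listed thing).
Readings, each from a call of its own:
- manip.current_time_s(): time.
- manip.current_joint_positions(): joint angles.
- manip.current_dq(): joint speeds.
- manip.current_tau(): joint torques, N m.
- manip.current_tool_pos(): TCP position.
- manip.current_ee_rot(): TCP orientation.
- manip.current_ft_force(): force on the tool from outside, world axes, zero at the start.
- manip.current_moment(): the same for the moment, N m.
- manip.current_width(): opening from 0.0 (shut) to 1.0 (fully open).
Only numpy, scipy, OpenCV 4.12 (cv2) and the standard library are available. Lean on these libraries where they do the work, as an engineer would, in place of code of your own. Each camera call takes 0.05 s, during which the arm holds its last target. There are 200 camera calls.

## Task

The white cup already stands on the pan of the laboratory balance and the balance must be tared. With a fingertip, push all three sliding glass doors of the draught shield (left, right and top) fully shut, and only then press the wide blue tare key fully down and let it come up again. Leave the cup where it stands on the pan, do not press the red power key, and do not shove the balance or disturb the things standing round it.

Things in the scene. Friction and masses are not known exactly. Their poses are not given: they have to be found in the camera images.
- balance: white balance with low glass draught shield, 5.5 kg, loose on its feet; 360 mm deep, 200 wide, 165 high. Origin on the bench, on its middle plane, 170 mm behind its front edge. Own axes: x front (sloping panel, towards robot) to back, y its left, z up; yaw within 0.22 rad of the robot's x. Glass chamber x -0.05 (fixed front pane) to 0.10, behind it an equally high rear housing to 0.18.
- left_door (a joint): left glass door: 0 = shut against its stop (handle level with the chamber's front posts), 0.11 m = slid fully back. It slides along the balance's x axis and stays where it is left (about 1.2 N of friction).
- right_door (a joint): right glass door: 0 = shut against its stop (handle level with the chamber's front posts), 0.11 m = slid fully back. It slides along the balance's x axis and stays where it is left (about 1.2 N of friction).
- top_door (a joint): top glass door: 0 = shut against its stop (handle level with the chamber's front posts), 0.11 m = slid fully back. It slides along the balance's x axis and stays where it is left (about 1.2 N of friction).
- left_door_push (a point): on the rear (+x) face of the left door's black handle, 145 mm above the bench: push here to the balance's front (-x). Upright grip, 10 mm thick in x, y +0.092 (glass) to +0.122, z 0.094 to 0.160. Door shut, this point is at x -0.035, y +0.107, z 0.145 in the balance's frame; open, further back by the joint value. Beside the glass it is free down to 57 mm above the bench.
- right_door_push (a point): on the rear (+x) face of the right door's black handle, 145 mm above the bench: push here to the balance's front (-x). Upright grip, 10 mm thick in x, y -0.092 (glass) to -0.122, z 0.094 to 0.160. Door shut, this point is at x -0.035, y -0.107, z 0.145 in the balance's frame; open, further back by the joint value. Beside the glass it is free down to 57 mm above the bench.
- top_door_push (a point): on the rear (+x) face of the top door's black handle, 187 mm above the bench: push here to the balance's front (-x). Upright bar, 10 mm thick in x, 70 mm wide in y, from the door's glass (z 0.170) up to z 0.194. Door shut, this point is at x -0.035, y 0, z 0.187 in the balance's frame; open, further back by the joint value.
- tare_key (a joint): the blue tare key at the front right of the panel: 0 = up, 0.004 m = fully down; a spring returns it (1.2 N to start it, 2.8 N fully down). It moves at right angles to the panel, which slopes up to the back by 7 degrees.
- tare_key_top (a point): centre of the top of the blue tare key, 20 mm (x) by 46 mm (y), about 45 mm above the bench, at x -0.145, y -0.052 of the balance's frame; 94 mm in front of the front pane. It moves with the key.
- power_key (a joint): the small red power key, 16 mm square, at the front left of the panel (x = -0.145, y = +0.064 of the balance's frame, about 45 mm above the bench): 0 = up, 0.004 m = down. Not to be pressed. The two small grey keys between it and the tare key do nothing.
- pan_centre (a point): centre of the upper face of the round steel weighing pan (90 mm across) in the middle of the chamber, 62 mm above the bench.
- weigh_cup: white round open cup, 60 mm across, 22 mm high, standing loose on the pan under the top door. Origin: centre of its underside; z axis up.
- reagent_jar: white jar with a red cap and red band, 57 mm across, 107 mm high, standing on the bench to the right of the balance; origin at the centre of its underside. A bystander.
- vial: small white vial with a dark blue cap, 18 mm across, 48 mm high, on the bench to the right of the balance's front; origin at the centre of its underside. A bystander.
- slide_box: clear plastic slide box with green tubes inside, 70 x 85 x 81 mm, on the bench to the left of the balance; origin at the centre of its underside. A bystander.

How it is judged:
By the outcome, as a careful person would: the job done as asked, in the order asked, and still so for the second after the job is handed in, with the robot touching nothing.
It also fails if it takes over 58 s, if anything falls off the work surface, if the arm or the gripper's body presses on something with over 40 N, if the wrist force passes 120 N, or if a joint passes its speed limit or range.

## Working session

There is one attempt and no reset: what is moved stays moved. The work goes in short steps, each a Python script; the robot and the scene stay as the last script left them, time stands still between calls to the robot, and variables do not carry over. Pictures are saved under pics/ and viewed, about 8 in all and at most 12, crops included, and the job is handed in when it is done.

```bash
mkdir -p pics; cat > h.py <<'E'
from bench import manip, effector, kin, cams, workorder
import numpy as np, cv2
def px2w(f,uv):
    u,v=uv; d=f["range_z"]; ui,vi=int(round(u)),int(round(v))
    p=d[max(0,vi-1):vi+2,max(0,ui-1):ui+2]; p=p[p>0]
    if not len(p): return None
    z=np.median(p); c=z*(np.linalg.inv(f["mtx"])@[u,v,1]); return f["R"].T@(c-f["t"])
def proj(f,X):
    c=np.asarray(f["R"])@X+f["t"]; p=f["mtx"]@c; return p[:2]/p[2]
def save(f,n,crop=None,s=1):
    im=f["image"][:,:,::-1]
    if crop: a,b,c,d=crop; im=im[b:d,a:c]
    cv2.imwrite("pics/"+n,cv2.resize(im,None,fx=s,fy=s,interpolation=cv2.INTER_CUBIC))
E
cat > a.py <<'E'
from h import *
np.set_printoptions(precision=1,suppress=True)
for n in ["scene","top"]:
    f=cams.grab_frame(n); save(f,n+"1.png")
    print(n,"cam at",-f["R"].T@f["t"],f["mtx"][0,0])
    for t in ["left_door_push","right_door_push","top_door_push","tare_key_top","power_key","pan_centre","balance","weigh_cup","reagent_jar","vial","slide_box"]:
        for r in cams.spot_point(f,t)[:1]: print(t,round(r["p"],2),np.array(r["at"]),px2w(f,r["at"]))
print(manip.current_time_s(), manip.current_ee_rot())
E
python3 a.py
```

```text
scene cam at [-230.8 -539.2  571.4] 371.0140264871676
left_door_push 0.65 [316. 192.] [596.9 108.  146.6]
right_door_push 0.7 [383.2 214.9] [ 597.4 -124.   139.2]
top_door_push 0.68 [349.3 186. ] [652.8  24.5 170.2]
tare_key_top 0.63 [333.  261.7] [442.7 -70.7  46.2]Traceback (most recent call last):
  File "a.py", line 7, in <module>
    for r in cams.spot_point(f,t)[:1]: print(t,round(r["p"],2),np.array(r["at"]),px2w(f,r["at"]))
             ~~~~~~~~~~~~~~~^^^^^
ValueError: it knows: balance, left_door_push, pan_centre, reagent_jar, right_door_push, slide_box, tare_key_top, top_door_push, vial, weigh_cup
```

```bash
sed -i 's/"power_key",//' a.py; python3 a.py
```

```text
scene cam at [-230.8 -539.2  571.4] 371.0140264871676
left_door_push 0.58 [320.8 191.3] [593.3  86.9 155.5]
right_door_push 0.93 [381.3 214.7] [ 597.5 -118.2  138. ]
top_door_push 0.91 [349.1 188. ] [588.8 -16.  193.2]
tare_key_top 0.46 [335.9 257.5] [466.2 -63.3  44.5]
pan_centre 0.56 [349.5 187.9] [587.7 -17.9 194.3]
balance 0.97 [342.6 244.1] [526.8 -42.9  50.5]
weigh_cup 0.49 [420.1 264.6] [ 635.1 -231.     5.1]
reagent_jar 0.7 [422.6 261.7] [ 634.5 -237.    17.2]
vial 0.7 [399.1 287.1] [ 500.  -234.1    9. ]
slide_box 0.7 [290.6 219.4] [595.2 213.2  21.3]
top cam at [ 41.4  32.5 827.4] 374.0207365484936
left_door_push 0.57 [303.  184.9] [595.6 103.3 158.3]
right_door_push 0.76 [399.7 187.1] [ 597.  -120.9  159.5]
top_door_push 0.71 [351.8 179.2] [588.2  -8.  192.6]
tare_key_top 0.54 [374.8 269.7] [443.  -68.9  44.2]
pan_centre 0.59 [349.8 205.9] [539.2  -5.3 158.2]
balance 0.69 [349.7 224.3] [539.3  -9.1  84.8]
weigh_cup 0.59 [350.2 200.6] [626.3 -11.7  64.1]
reagent_jar 0.82 [428.7 207.1] [ 634.8 -220.1   35.5]
vial 0.66 [440.2 256.5] [ 495.7 -232.5   22.3]
slide_box 0.92 [258.  211.8] [579.6 218.6  67.1]
1.35 [ 0.4  1.6 -2.5]
```

View pics/scene1.png

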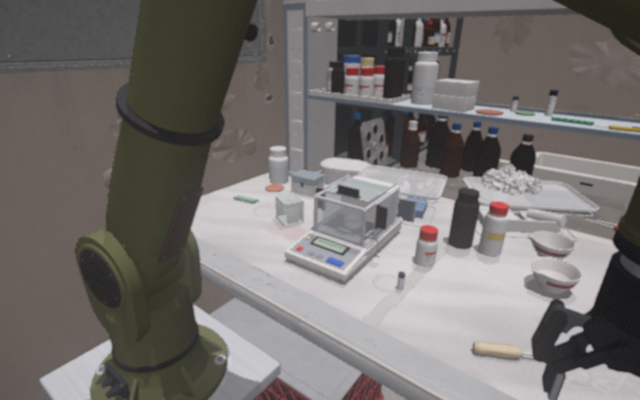

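View pics/top1.png

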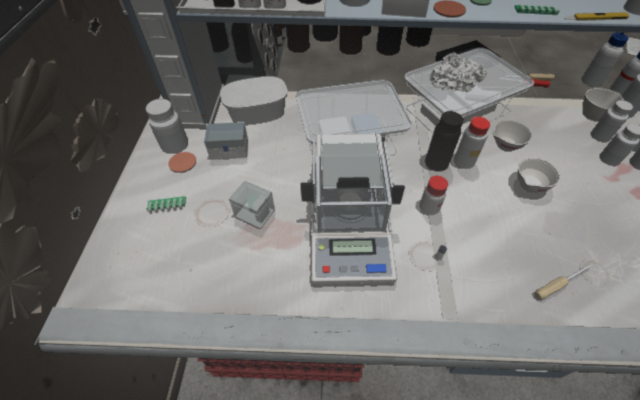

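```bash
cat > b.py <<'E'
from h import *
np.set_printoptions(precision=1,suppress=True)
def cloud(f):
    v,u=np.mgrid[:400,:640]; z=f["range_z"]
    c=np.stack([u,v,np.ones_like(u)],-1)@np.linalg.inv(f["mtx"]).T*z[...,None]
    return (c-f["t"])@f["R"]
def frame_fit(show=True):
    res={}
    for n in ["top","scene"]:
        f=cams.grab_frame(n); P=cloud(f); hsv=cv2.cvtColor(f["image"],cv2.COLOR_RGB2HSV).astype(int)
        H,S,V=hsv[...,0],hsv[...,1],hsv[...,2]; ok=f["range_z"]>0
        box=lambda a:np.all((P>a[0])&(P<a[1]),-1)&ok
        pan=box(((400,-150,30),(500,120,60)))
        blue=pan&(H>100)&(H<130)&(S>130); red=pan&((H<8)|(H>172))&(S>120)
        print(n,"blue",blue.sum(),P[blue].mean(0),"red",red.sum(),P[red].mean(0))
        b,r=P[blue].mean(0),P[red].mean(0); d=(r-b)[:2]; print(" dist",np.hypot(*d),"yaw",np.arctan2(-d[0],d[1]))
        for nm,bx in dict(L=((500,85,90),(760,170,170)),R=((500,-175,90),(760,-85,170)),T=((500,-60,176),(760,60,205))).items():
            m=box(bx)&(V<70)
            if m.sum(): q=P[m]; print(" ",nm,m.sum(),"mean",q.mean(0),"p5",np.percentile(q,5,0),"p95",np.percentile(q,95,0))
        res[n]=f
    return res
if __name__=="__main__":
    r=frame_fit()
    save(r["top"],"top2.png",(290,120,420,300),4 and 3.3); save(r["scene"],"sc2.png",(270,160,450,300),4)
E
python3 b.py
```

```text
top blue 140 [447.6 -72.1  45. ] red 35 [441.4  44.7  44.6]
 dist 116.95633568713407 yaw 0.05293745385289669
  L 179 mean [595.6  96.6 134.1] p5 [593.5  85.9 104.3] p95 [599.1 107.4 159.5]
  R 175 mean [ 595.4 -117.   137.8] p5 [ 592.4 -128.7  106.6] p95 [ 599.2 -103.9  160.2]
  T 230 mean [586.3 -10.7 187.4] p5 [583.3 -41.1 176.8] p95 [590.8  19.3 195.1]
scene blue 56 [446.9 -72.3  45.9] red 12 [440.8  42.9  45.9]
 dist 115.30131094722181 yaw 0.05233356060628903
  L 5 mean [597.2 101.5 156.7] p5 [595.9  98.1 154.5] p95 [598.9 103.8 158.6]
  R 174 mean [ 597.3 -117.1  130.5] p5 [ 594.7 -128.7  103.2] p95 [ 600.  -105.5  156.2]
  T 101 mean [587.5 -14.2 184.3] p5 [584.8 -41.2 177. ] p95 [590.4  13.6 191.8]
```

View pics/top2.png

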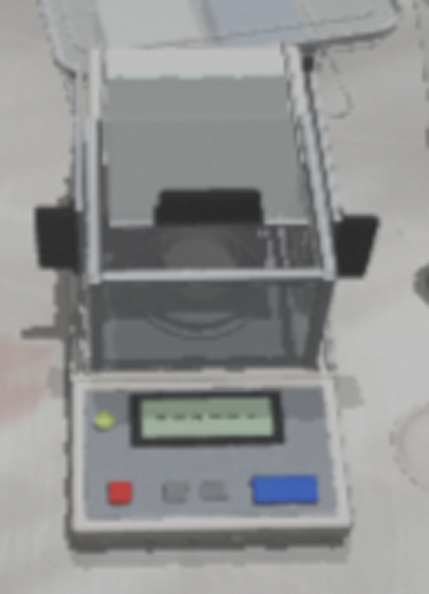

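View pics/sc2.png

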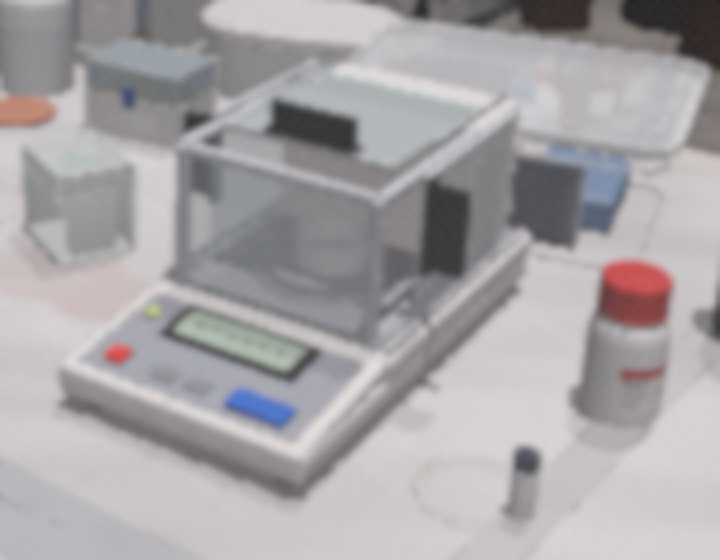

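```bash
cat >> h.py <<'E'
TH=0.053; O=np.array([589.4,-12.6,0]); ROT=[np.pi,np.pi/2,TH]
def W(x,y,z):
    c,s=np.cos(TH),np.sin(TH); return list(O+np.array([c*x-s*y,s*x+c*y,z]))
def loc(p):
    c,s=np.cos(TH),np.sin(TH); d=np.asarray(p)-O; return np.array([c*d[0]+s*d[1],-s*d[0]+c*d[1],d[2]])
def F():
    f=np.asarray(manip.current_ft_force()); c,s=np.cos(TH),np.sin(TH); return np.array([c*f[0]+s*f[1],-s*f[0]+c*f[1],f[2]])
E
python3 - <<'E'
from h import *; from b import cloud
np.set_printoptions(precision=3,suppress=True)
for p in [W(60,-114,139),W(-20,-114,260),W(60,114,139),W(60,114,260),W(40,0,260),W(-150,-52,60)]:
    print(kin.ik(p,ROT))
effector.grip(0)
manip.reach(W(55,-114,270),ROT)
print(manip.current_tool_pos(),loc(manip.current_tool_pos()),manip.current_width(),F(),manip.current_time_s())
T=np.asarray(manip.current_tool_pos())
for n in ["scene","top"]:
    f=cams.grab_frame(n);P=cloud(f)
    m=(f["range_z"]>0)&(np.hypot(P[...,0]-T[0],P[...,1]-T[1])<30)&(P[...,2]>205)
    q=P[m]; print(n,m.sum())
    if m.sum()>5: print(np.percentile(q[:,2],[0,2,10]),[loc(a)for a in (q[q[:,2]<q[:,2].min()+25].min(0),q[q[:,2]<q[:,2].min()+25].max(0))])
    save(f,n+"3.png")
E
```

```text
[ 0.361  0.673 -0.374  1.515  0.273  1.006 -1.603]
[ 0.518  0.469 -0.539  1.567  0.254  1.176 -1.589]
[ 0.124  0.681 -0.565  1.558  0.407  1.022 -2.073]
[ 0.246  0.63  -0.825  1.389  0.463  1.321 -2.114]
[ 0.355  0.554 -0.65   1.456  0.342  1.247 -1.849]
[ 0.318  0.512 -0.301  2.177  0.313  0.492 -1.742]
[ 650.094 -125.032  269.891] [  54.652 -115.489  269.891] -0.004655655281018209 [ 0.129 -0.241 -0.335] 4.725
scene 880
[260.991 268.188 284.857] [array([  41.38 , -129.545,  260.991]), array([  64.489, -103.455,  285.284])]
top 885
[262.106 267.955 282.773] [array([  40.562, -128.633,  262.106]), array([  60.63 , -102.047,  286.772])]
```

View pics/scene3.png

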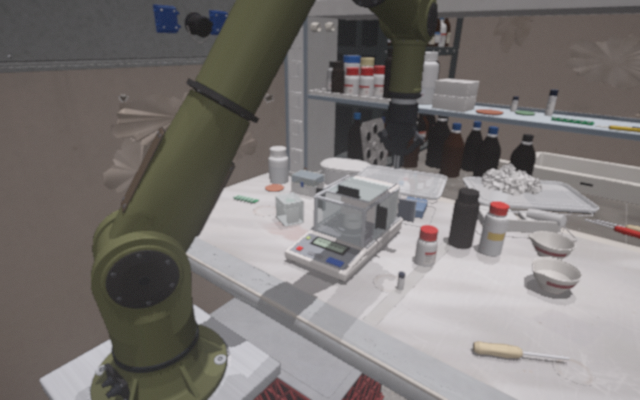

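The picture shows the closed gripper hovering around (403,150), behind the right handle at about (381,215) and clear of the jar. The depth puts the fingertips about 10 mm below the TCP, which fits the 11 mm given. Next I'll push the right door.

```bash
cat >> h.py <<'E'
def push(y,ztip,x0,xend,fmax=4.0):
    """finger centre from x0 to just short of xend (balance frame), then 1 mm steps until the stop is felt"""
    z=ztip+11
    manip.move_linear(W(x0,y,200 if z<180 else 230),ROT,feed=250)
    manip.move_linear(W(x0,y,z),ROT,feed=120); manip.sleep(.15); b=F(); print("base",b)
    manip.move_linear(W(xend+6,y,z),ROT,feed=50); manip.sleep(.1); print("near",F()-b,loc(manip.current_tool_pos()))
    x=xend+6
    while x>xend-8:
        x-=1; manip.move_linear(W(x,y,z),ROT,feed=20); manip.sleep(.08); d=F()-b
        if d[0]>fmax: break
    print("end x cmd",x,"at",loc(manip.current_tool_pos()),"dF",d)
    manip.move_linear(W(x+12,y,z),ROT,feed=80)
    manip.move_linear(W(x+12,y,max(z+20,215)),ROT,feed=250)
    print("t",manip.current_time_s())
E
python3 - <<'E'
from h import *
np.set_printoptions(precision=2,suppress=True)
push(-114,128,50,-24)
E
```

```text
base [ 0.41 -0.22 -0.34]
near [-0.46  0.74 -0.28] [ -18.   -113.9   138.91]
end x cmd -24 at [ -22.61 -113.99  139.13] dF [ 6.06  0.26 -2.87]
t 10.425
```

```bash
python3 - <<'E'
from h import *
from b import frame_fit
np.set_printoptions(precision=2,suppress=True)
p=loc(manip.current_tool_pos()); manip.move_linear(W(p[0],p[1],250),ROT,feed=250)
manip.move_linear(W(34,0,250),ROT,feed=250)
push(0,178,34,-24)
p=loc(manip.current_tool_pos()); manip.move_linear(W(p[0],p[1],250),ROT,feed=250)
manip.move_linear(W(56,114,250),ROT,feed=250)
push(114,128,56,-24)
p=loc(manip.current_tool_pos()); manip.move_linear(W(p[0],p[1],270),ROT,feed=250)
manip.move_linear(W(-154,-52,270),ROT,feed=250)
r=frame_fit(); save(r["top"],"top4.png",(270,120,440,300),3.3); save(r["scene"],"sc4.png",(270,160,450,300),4)
print(manip.current_time_s())
E
```

```text
base [-0.88  1.   -0.6 ]
near [ 0.84 -1.12  0.77] [-17.93   0.   188.92]
end x cmd -24 at [-23.12  -0.   189.14] dF [ 5.44 -0.46 -1.99]
t 16.0917
base [0.29 0.61 0.48]
near [-0.74 -0.8  -0.62] [-18.04 114.2  138.91]
end x cmd -25 at [-23.63 113.96 139.11] dF [ 7.2  -0.31 -4.37]
t 23.0417
top blue 79 [447.67 -68.87  44.87] red 30 [441.44  43.7   45.03]
 dist 112.74914531488056 yaw 0.05523532430460235
  R 32 mean [ 550.8  -126.89  120.72] p5 [ 549.61 -130.72  106.62] p95 [ 551.91 -123.05  136.14]
  T 123 mean [544.08  -5.07 185.39] p5 [542.2  -26.29 177.03] p95 [545.85  17.33 194.12]
scene blue 0 [nan nan nan] red 9 [440.62  42.09  45.72]
 dist nan yaw nan
  L 73 mean [540.83  92.58 132.04] p5 [538.23  85.88 106.07] p95 [543.15  99.   156.47]
  R 186 mean [ 552.77 -119.87  130.17] p5 [ 550.36 -131.    103.51] p95 [ 555.42 -108.57  156.61]
  T 112 mean [546.95 -15.9  184.35] p5 [544.13 -42.61 176.61] p95 [549.63  12.39 191.5 ]
24.525b.py:15: RuntimeWarning: Mean of empty slice.
  print(n,"blue",blue.sum(),P[blue].mean(0),"red",red.sum(),P[red].mean(0))
  ret = um.true_divide(
b.py:16: RuntimeWarning: Mean of empty slice.
  b,r=P[blue].mean(0),P[red].mean(0); d=(r-b)[:2]; print(" dist",np.hypot(*d),"yaw",np.arctan2(-d[0],d[1]))
```

View pics/sc4.png

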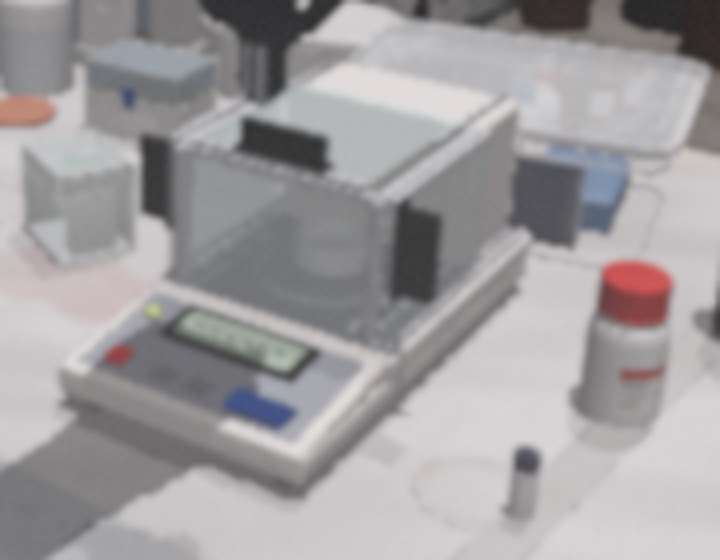

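View pics/top4.png

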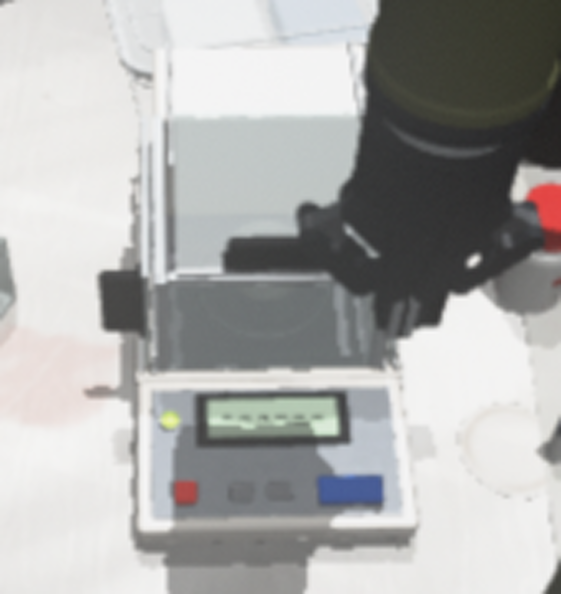

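All three handles now sit at the front posts, the cup is on the pan, and the balance hasn't moved. Next is the tare key, pressed with the fingertip's rear edge near the key's centre so it clears the panel.

```bash
python3 - <<'E'
from h import *
np.set_printoptions(precision=2,suppress=True)
X=-151
manip.move_linear(W(X,-52,75),ROT,feed=200)
manip.move_linear(W(X,-52,61),ROT,feed=60); manip.sleep(.15); b=F(); print("base",b)
z=61
while z>47:
    z-=.75; manip.move_linear(W(X+.12*(57-z),-52,z),ROT,feed=20); manip.sleep(.08); d=F()-b
    print(z,loc(manip.current_tool_pos())[2].round(2),d)
    if d[2]>9: break
manip.sleep(.2); print(F()-b)
manip.move_linear(W(X,-52,61),ROT,feed=40); print(F()-b)
manip.move_linear(W(X,-52,250),ROT,feed=200); print(manip.current_time_s())
E
```

```text
base [-0.25  0.63 -0.66]
60.25 60.3 [0.33 0.41 0.7 ]
59.5 59.49 [ 0.67 -0.82  0.91]
58.75 58.72 [ 0.42 -0.13  1.32]
58.0 58.0 [-0.14 -0.99  0.51]
57.25 57.23 [-0.9  -1.08  0.3 ]
56.5 56.48 [ 1.84 -1.62  0.35]
55.75 55.78 [ 0.04 -1.24  1.74]
55.0 55.01 [-0.03 -1.45  2.41]
54.25 54.25 [0.28 0.47 1.88]
53.5 53.51 [ 0.84 -0.78  2.43]
52.75 52.75 [-0.48 -1.05  3.14]
52.0 52.08 [-0.8  -0.15  4.87]
51.25 51.77 [-1.35 -0.04 13.58]
[-2.04 -0.22 13.3 ]
[0.27 0.15 0.13]
32.2
```

The key gave contact at about 56 mm and a hard stop at about 52 mm, so the 4 mm travel is complete. Next I'll back away and do a final check.

```bash
python3 - <<'E'
from h import *
from b import frame_fit
np.set_printoptions(precision=2,suppress=True)
manip.reach([350,-400,300],ROT)
r=frame_fit(); f=r["top"]
for t in ["weigh_cup","reagent_jar","vial","slide_box"]:
    for q in cams.spot_point(f,t)[:1]: print(t,round(q["p"],2),np.array(q["at"]))
save(f,"top5.png",(240,120,460,300),3.3); print(manip.current_time_s())
E
```

```text
top blue 141 [447.82 -72.26  44.73] red 35 [441.29  44.69  44.89]
 dist 117.1340428433512 yaw 0.05580971507993289
  L 151 mean [538.89  94.96 135.08] p5 [536.77  86.2  104.1 ] p95 [542.69 103.84 159.67]
  R 217 mean [ 550.46 -117.11  135.5 ] p5 [ 547.23 -130.6   105.75] p95 [ 554.22 -103.06  159.94]
  T 238 mean [545.83 -12.79 187.83] p5 [542.57 -42.84 177.88] p95 [550.36  16.02 195.08]
scene blue 54 [446.4  -73.13  45.91] red 11 [440.65  43.33  45.6 ]
 dist 116.60144229255249 yaw 0.04927378169553333
  L 66 mean [540.86  92.32 131.7 ] p5 [537.82  86.22 105.88] p95 [543.08  98.5  155.06]
  R 176 mean [ 552.75 -119.69  130.3 ] p5 [ 550.37 -130.74  104.11] p95 [ 555.02 -108.53  156.06]
  T 105 mean [546.73 -16.05 183.96] p5 [544.41 -42.32 176.72] p95 [549.17  10.97 191.23]
weigh_cup 0.36 [257.1 212.9]
reagent_jar 0.58 [427.9 208.1]
vial 0.43 [441.4 254.6]
slide_box 0.93 [258.7 209.9]
33.7917
```

View pics/top5.png

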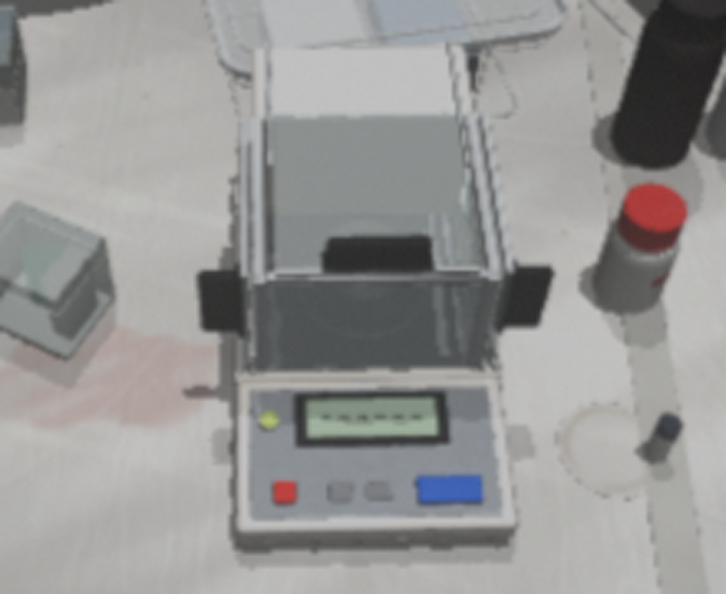

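```bash
python3 -c "
from h import *
workorder.close_job(); print(manip.current_time_s())"
```

```text
the job is handed in; nothing more can be done
the job is handed in; nothing more can be done
```

I pushed the right, top and left doors shut with the closed fingertips. Then I pressed the blue tare key down once, let it come up, backed the arm clear and handed the job in. The robot clock stood at 33.8 s at my last reading, just before hand-in.

- **Doors:** each door was pushed until its stop was felt, at 5–7 N. In the last images the three handles line up with the front posts to within about 1 mm.
- **Tare key:** it moved about 4 mm, from first contact to a hard stop at 13 N. Afterwards its measured height was back to the starting value.
- **Balance and surroundings:** the two keys used as markers are within about 1 mm of where they started, so the balance was not shoved. The jar, vial and slide box look unmoved, and I never touched the red key.
- **Cup:** the last check on the cup failed. The network's only answer was weak (p 0.36) and pointed at the slide box, because the cup is hidden under the closed doors from above. In the scene picture taken after the doors were shut but before the key press, I could see it on the pan through the glass.

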